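Clear the inspection light box into the two bins

ROBOT

A 6-joint arm with a two-finger parallel gripper is mounted at the origin on the work surface. World frame = base frame: x ahead of the robot, y to its left, z up, the work surface at z = 0. Lengths are in m, angles in degrees, forces in N, time in s.
With the tool pointing down it reaches from about 0.25 to 0.725 m from the base axis. Payload 9.7 kg.
Tool frame: the origin (TCP) lies midway between the tips of the shut fingers; the grasp point (between the pads) lies 19 mm behind it; z points along the fingers, y is the line along which they close (so a half turn about z gives the same grasp; the last joint's range is limited). The gripper opens to 85 mm and grips with 20 to 120 N. Pads are 22 mm wide; open, the fingers measure 114 mm over their backs; the gripper's body (76 mm by 85 mm) begins 54 mm behind the grasp point. The pads swing forward as they close: fully open they stand 13 mm farther back than shut.
Start: joints at [-67.724, 4.979, 10.078, 95.1, 0, 90], TCP at [0.208, -0.509, 0.231] pointing down, gripper open.
Joint ranges: [-179.16, 179.16], [-48.56, 103.87], [-65.8, 70.77], [-126.05, 130.52], [-82.76, 87.17], [-180, 180]. Speed limits (degrees/s): [127.2, 127.2, 147.25, 180, 180, 180].

INTERFACE

Orientations are given as [roll, pitch, yaw] about the fixed x, y, z axes, in that order (R = Rz(yaw) Ry(pitch) Rx(roll)).
In Python, from workcell import readout, imaging, bot, spotter gives the robot as it stands.
- The arm moves only by the shell command python3 -m jog 'ROWS' [FORCE]. ROWS is JSON, a list of rows, each an object with "rotation": the turn, a rotation vector about the world's x, y, z in degrees, a list of three; "translation": the shift along the world's x, y, z in mm, a list of three; "grip": the finger opening in mm, from 0 to 85.4. In form: [{"rotation": [wx, wy, wz], "translation": [dx, dy, dz], "grip": grip}, ...]. A call has 1 to 20 rows; each row is the pose to reach, as a shift and turn from the pose commanded when the call began; what a row does not reach only later rows make up. A row lasts 1/10 s, in which the tool goes at most 50 mm and 8.59 degrees, less where a joint would pass 70% of its speed; a pose out of reach is approached as far as the arm can. A call with a gripper value outside its range is refused whole. The fingers move at their own pace and stop on an object; FORCE is the grip in N (left out, the last holds). Time passes only in rows, so rows that repeat a pose let the fingers close. It gives the time, the measured TCP pose, the force, the opening and the grip force at its end, in the units of the state.
- readout.get_obs(): the state, without advancing time (a new reading comes with each control period).
- imaging.camera(name): name is "scene" or "top"; returns (picture, depth): 480x640x3 uint8, red, green, blue; 480x640 float32, m along the optical axis (not along the pixel's ray), 0 where there is no reading.
- imaging.camera_info(name): a dict with "vertical_fov" (degrees; the focal length in pixels is half the picture's height over the tangent of half this angle, whatever the lens; pixels are square), "cx", "cy" (the principal point, pixels), "extrinsics" (4x4, takes a point from camera to world coordinates). Camera axes: x right, y down, z forward; pixel columns grow to the right and rows downward; lengths in m; the calibration is good to about 2 mm. A picture is of the moment at which its call begins. camera_info takes no time and is no camera call.
- bot.job_done(): hands the job in; it is judged then, once.
Trained networks look in the newest picture that a camera, given by its name, has taken for a name from the list of things; names that differ only in an ending like _2 or _b are one class to them, and where a whole thing is asked for, a point or a joint stands for the part that bears it (a point fixed in the world has none). Each returns a list of dicts, best first, with "confidence" (0 to 1); they miss things now and then, are a little off and sometimes report something else, mostly with a low value. They report only what shows in the picture. A call takes as long as a camera call.
- spotter.spot_in(camera, target): "box" ([centre column, centre row, width, height] in pixels, round what is visible of it).
- spotter.mark_of(camera, target): "uv" ([column, row] in pixels: a listed point, or the origin of a listed thing).
The state is a dict: "time": time; "q": joint angles; "qd": joint speeds; "joint_efforts": joint torques, N m; "ee_pos": TCP position; "tcp_rot": TCP orientation; "wrist_force": force on the tool from outside, world axes, zero at the start; "torque": the same for the moment, N m; "opening": finger opening in m; "grasp_force": force on a finger pad.
Only numpy, scipy, OpenCV 4.12 (cv2) and the standard library are available. Lean on these libraries where they do the work, as an engineer would, in place of code of your own. Each camera call takes 0.05 s, during which the arm holds its last target. There are 200 camera calls.

TASK

Inspection is finished: sweep the two complete hose-barb fittings along the light box and off its left end into the bin there, and sweep the bare hex base, the one whose barbed stem is missing, off the right end into the other bin (left and right as the robot sees them). Push the parts along with the fingertips and do not pick any of them up. Leave the loupe and the plug gauge where they are on the light box, and do not disturb the things lying on the bench around it.

Things in the scene. Friction and masses are not known exactly. Their poses are not given: they have to be found in the camera images.
- light_box: Flat inspection light box, fixed: 230 mm (its x) by 280 mm (its y), white top face 40 mm above the bench. Lips 8 mm wide rise 6 mm above the top face along its near and far (-x, +x) sides, 214 mm apart; its ends (-y, +y) are open and flush. Origin: centre of its underside, on the bench; x points away from the robot, y to the robot's left, turned up to about 10 degrees.
- bin_left: Blue stacking bin fixed at the left (+y) end of the light box, 2 mm off it. 230 mm (x) by 115 mm (y) outside, walls and floor 3 mm. The long wall next to the light box is cut down to 35 mm, 5 mm below the box's top; the outer long wall is 72 mm high, as are the two short walls but for a step down to 35 mm at the low wall. Origin: centre of its underside, on the bench; axes as the light box's.
- bin_right: Blue stacking bin fixed at the right (-y) end of the light box, 2 mm off it. 230 mm (x) by 115 mm (y) outside, walls and floor 3 mm. The long wall next to the light box is cut down to 35 mm, 5 mm below the box's top; the outer long wall is 72 mm high, as are the two short walls but for a step down to 35 mm at the low wall. Origin: centre of its underside, on the bench; axes as the light box's.
- fitting_a: Stainless hose-barb fitting standing on the light box: hex base 28 mm across the flats (32 mm over the corners) and 14 mm high, on it a barbed round stem of 17 mm diameter, 42 mm high in all; about 120 g. Origin: centre of its underside, z up the stem. There are two alike.
- fitting_b: Stainless hose-barb fitting standing on the light box: hex base 28 mm across the flats (32 mm over the corners) and 14 mm high, on it a barbed round stem of 17 mm diameter, 42 mm high in all; about 120 g. Origin: centre of its underside, z up the stem. There are two alike.
- bare_base: The same stainless hexagonal base without a stem: 28 mm across the flats (32 mm over the corners), 14 mm high, flat top with a dark 16 mm bore in the middle; about 70 g. Origin: centre of its underside, z up. Slides on the light box.
- loupe: Black eye loupe standing loose on the light box, 28 mm diameter, 34 mm high. Origin: centre of its underside. To be left alone.
- plug_gauge: Plug gauge lying loose on the light box: hexagonal aluminium handle 46 mm long and 12 mm across flats with a thin steel pin at each end, 73 mm long in all along its own x (40 mm to +x, 33 mm to -x of the origin), 12 to 14 mm thick. Origin: underside below the middle of the handle. To be left alone.
- caliper: Digital caliper lying on the bench left of the left bin, 220 mm long along its x. Origin: underside, middle of the beam. Bystander.
- screwdriver: Screwdriver lying on the bench right of the right bin. Origin: underside. Bystander.
- dispenser: White pump dispenser standing on the bench right of the right bin, 72 mm diameter, 122 mm high. Origin: centre of its underside. Bystander.
- dish: Steel dish on the bench left of the left bin, 90 mm diameter, 30 mm high. Origin: centre of its underside. Bystander.

How it is judged (in metres and radians):
At the end, for the whole second after the job is handed in: Both complete fittings lie inside the left bin and the bare base inside the right bin, each part's origin within the bin's outline and less than 50 mm above the bin's underside, and all three are at rest (below 0.03 m/s) (x of fitting_a in the frame of bin_left between -0.114 and 0.114 m and y of fitting_a in the frame of bin_left between -0.058 and 0.058 m and z of fitting_a in the frame of bin_left between -0.005 and 0.05 m and linear speed of each of fitting_a, fitting_b, bare_base below 0.03 m/s and x of fitting_b in the frame of bin_left between -0.114 and 0.114 m and y of fitting_b in the frame of bin_left between -0.058 and 0.058 m and z of fitting_b in the frame of bin_left between -0.005 and 0.05 m and x of bare_base in the frame of bin_right between -0.114 and 0.114 m and y of bare_base in the frame of bin_right between -0.058 and 0.058 m and z of bare_base in the frame of bin_right between -0.005 and 0.05 m); the robot touches nothing.
It fails at once if a fitting or the bare base is lifted: its underside comes more than 20 mm above the light box's top (height (world z) of any of fitting_a, fitting_b, bare_base above 0.06 m).
It fails at once if the loupe or the plug gauge is moved more than 10 mm (distance of any of loupe, plug_gauge from where it was at the start of the episode above 0.01 m).
It fails at once if a thing lying on the bench is moved more than 20 mm (distance of any of caliper, screwdriver, dispenser, dish from where it was at the start of the episode above 0.02 m).
It also fails if it takes over 48 s, if anything falls off the work surface, if the arm or the gripper's body presses on something with over 40 N, if the wrist force passes 120 N, or if a joint passes its speed limit or range.

## Working session

There is one attempt and no reset: what is moved stays moved. The work goes in short steps, Python scripts to look and compute and a shell command to move; the robot and the scene stay as the last step left them, time stands still between calls to the robot, and variables do not carry over. Pictures are saved under pics/ and viewed, at most 10 in all, crops included, and the job is handed in when it is done.

```bash
mkdir -p pics
cat > h.py <<'E'
import numpy as np, cv2
from workcell import readout, imaging, bot, spotter
def K(n):
    i=imaging.camera_info(n); return 240/np.tan(np.radians(i["vertical_fov"]/2)),i["cx"],i["cy"],np.array(i["extrinsics"])
def ray_z(n,uv,z):
    f,cx,cy,T=K(n); d=T[:3,:3]@np.array([(uv[0]-cx)/f,(uv[1]-cy)/f,1]); o=T[:3,3]
    return o+d*(z-o[2])/d[2]
def cloud(n,dep):
    f,cx,cy,T=K(n); v,u=np.mgrid[:480,:640]
    p=np.stack([(u-cx)/f*dep,(v-cy)/f*dep,dep],-1)
    return p@T[:3,:3].T+T[:3,3]
E
python3 - <<'E'
from h import *
for n in("top","scene"):
    im,d=imaging.camera(n); cv2.imwrite(f"pics/{n}0.png",im[...,::-1]); np.save(n+"_d.npy",d); np.save(n+"_i.npy",im)
    f,cx,cy,T=K(n); print(n,f,cx,cy,T.round(3).tolist())
    for t in["light_box","bin_left","bin_right","fitting_a","bare_base","loupe","plug_gauge","dispenser","dish","caliper","screwdriver"]:
        z={"light_box":0,"fitting_a":.04,"bare_base":.04,"loupe":.04,"plug_gauge":.04}.get(t,0)
        for r in spotter.mark_of(n,t)[:4]: print(t,round(r["confidence"],2),np.round(r["uv"]),ray_z(n,r["uv"],z).round(3)[:2])
o=readout.get_obs(); print(o["time"],o["ee_pos"],o["tcp_rot"])
E
```

```text
top 606.9098758646013 314.4271155662812 246.0441035641752 [[-0.03, -0.994, 0.103, 0.413], [-0.999, 0.032, 0.012, -0.006], [-0.015, -0.103, -0.995, 1.449], [0.0, 0.0, 0.0, 1.0]]
light_box 0.88 [348. 254.] [ 0.542 -0.068]
light_box 0.58 [310. 242.] [0.575 0.021]
light_box 0.57 [352. 262.] [ 0.523 -0.077]
bin_left 0.76 [259. 254.] [0.549 0.144]
bin_right 0.95 [428. 254.] [ 0.537 -0.258]
fitting_a 0.7 [353. 289.] [ 0.458 -0.074]
fitting_a 0.44 [358. 221.] [ 0.616 -0.093]
bare_base 0.61 [344. 252.] [ 0.543 -0.058]
bare_base 0.6 [150. 218.] [0.639 0.397]
bare_base 0.54 [489. 281.] [ 0.465 -0.39 ]
bare_base 0.41 [351. 262.] [ 0.519 -0.073]
loupe 0.44 [311. 243.] [0.568 0.02 ]
loupe 0.16 [354. 284.] [ 0.468 -0.077]
plug_gauge 0.6 [364. 238.] [ 0.574 -0.105]
dispenser 0.98 [496. 204.] [ 0.653 -0.429]
dispenser 0.17 [363. 240.] [ 0.576 -0.105]
dish 0.79 [148. 216.] [0.651 0.412]
caliper 0.59 [136. 300.] [0.449 0.441]
screwdriver 0.59 [490. 282.] [ 0.465 -0.404]
scene 517.1195867170683 327.19176943024445 243.168371903609 [[0.599, 0.494, -0.63, 1.26], [0.8, -0.361, 0.478, -0.51], [0.009, -0.791, -0.612, 0.733], [0.0, 0.0, 0.0, 1.0]]
light_box 0.67 [293. 270.] [ 0.539 -0.054]
bin_left 0.92 [366. 239.] [0.549 0.146]
bin_left 0.2 [281. 274.] [ 0.535 -0.082]
bin_right 0.85 [205. 309.] [ 0.534 -0.26 ]
fitting_a 0.69 [297. 283.] [ 0.616 -0.095]
fitting_a 0.5 [267. 243.] [ 0.468 -0.074]
bare_base 0.66 [297. 282.] [ 0.612 -0.093]
bare_base 0.53 [275. 259.] [ 0.527 -0.089]
loupe 0.56 [325. 253.] [0.573 0.008]
loupe 0.22 [203. 310.] [ 0.573 -0.278]
plug_gauge 0.47 [280. 273.] [ 0.571 -0.107]
plug_gauge 0.32 [295. 282.] [ 0.613 -0.096]
dispenser 0.86 [137. 389.] [ 0.639 -0.439]
dish 0.57 [473. 226.] [0.66  0.391]
caliper 0.59 [424. 182.] [0.444 0.441]
screwdriver 0.92 [122. 321.] [ 0.469 -0.403]
1.2 [ 0.20849174 -0.50894599  0.23127913] [-1.79998331e+02 -2.35298339e-05  2.22768484e+01]
```

View pics/top0.png

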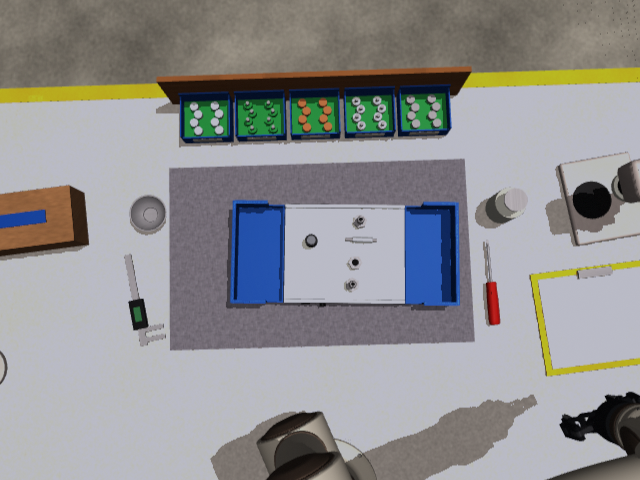

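View pics/scene0.png

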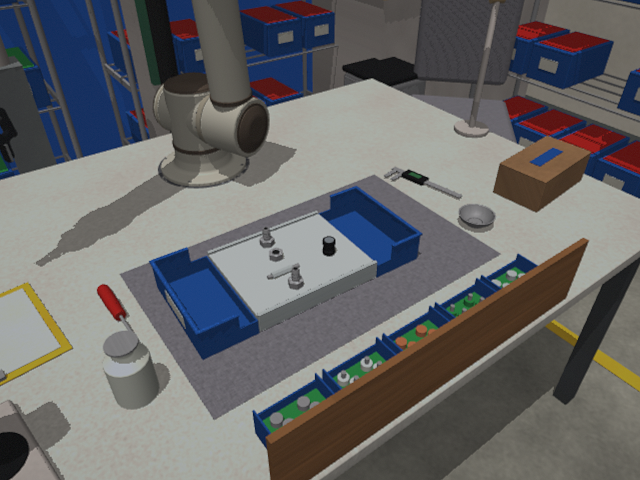

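The top view shows one fitting near (351,286), one far (360,221), the bare base at (355,263), the plug gauge at (361,240) and the loupe at (311,241). The scene view agrees. Next I'll measure positions from depth.

Run:
```python
from h import *
d=np.load("top_d.npy"); P=cloud("top",d)
box=(P[...,2]>.034)&(P[...,2]<.0435); m=np.zeros_like(box); m[195:310,285:405]=1
q=P[box&m]; print("top z",np.median(q[:,2]),len(q)); r=cv2.minAreaRect((q[:,:2]*1000).astype(np.float32)); print("box",r)
for n,w in(("top",(205,302,288,403)),("scene",(210,310,215,360))):
    P=cloud(n,np.load(n+"_d.npy"))
    m=np.zeros((480,640),bool); m[w[0]:w[1],w[2]:w[3]]=1
    b=(m&(P[...,2]>.047)&(P[...,2]<.1)&(abs(P[...,0]-.541)<.1)&(abs(P[...,1]+.056)<.14)).astype(np.uint8)
    c,l,s,_=cv2.connectedComponentsWithStats(b)
    for i in range(1,c):
        if s[i,4]>8:
            p=P[l==i]; print(n,s[i].tolist(),"min",p.min(0).round(3),"max",p.max(0).round(3),"mean",p.mean(0).round(3), "hi",p[p[:,2]>p[:,2].max()-.01].mean(0).round(3))
im=np.load("top_i.npy"); cv2.imwrite("pics/c1.png",cv2.resize(im[195:310,225:465,::-1],None,fx=3.3,fy=3.3,interpolation=cv2.INTER_CUBIC))
```

```text
top z 0.03890995285824361 9470
box ((540.4136962890625, -58.74345397949219), (279.80035400390625, 229.86819458007812), 88.19635772705078)
top [354, 215, 13, 13, 126] min [ 0.599 -0.11   0.048] max [ 0.628 -0.082  0.087] mean [ 0.612 -0.095  0.062] hi [ 0.613 -0.096  0.083]
top [305, 234, 12, 14, 125] min [0.557 0.006 0.047] max [0.588 0.032 0.081] mean [0.57  0.019 0.072] hi [0.57  0.018 0.074]
top [345, 237, 32, 7, 124] min [ 0.562 -0.132  0.047] max [ 0.577 -0.06   0.058] mean [ 0.57  -0.096  0.051] hi [ 0.57  -0.096  0.051]
top [348, 257, 14, 12, 124] min [ 0.504 -0.096  0.048] max [ 0.531 -0.065  0.062] mean [ 0.517 -0.081  0.053] hi [ 0.518 -0.081  0.055]
top [346, 278, 13, 14, 129] min [ 0.452 -0.086  0.047] max [ 0.482 -0.058  0.086] mean [ 0.466 -0.072  0.062] hi [ 0.467 -0.072  0.081]
scene [260, 227, 15, 18, 173] min [ 0.453 -0.09   0.047] max [ 0.486 -0.061  0.082] mean [ 0.475 -0.077  0.062] hi [ 0.473 -0.076  0.078]
scene [323, 237, 13, 18, 198] min [0.562 0.002 0.047] max [0.59  0.03  0.076] mean [0.579 0.012 0.064] hi [0.577 0.014 0.072]
scene [270, 248, 13, 11, 122] min [ 0.507 -0.1    0.047] max [ 0.538 -0.069  0.056] mean [ 0.523 -0.085  0.052] hi [ 0.523 -0.085  0.052]
scene [267, 263, 37, 25, 336] min [ 0.568 -0.137  0.047] max [ 0.634 -0.065  0.083] mean [ 0.605 -0.101  0.057] hi [ 0.619 -0.1    0.078]
```

View pics/c1.png

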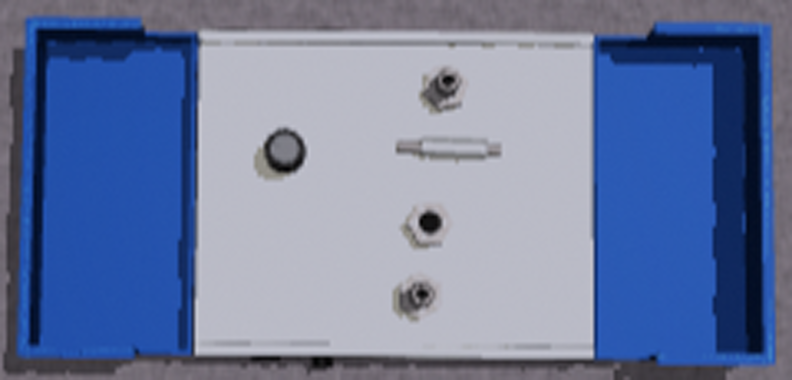

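```bash
python3 -m jog '[{"rotation":[0,0,66],"translation":[260,399,-80],"grip":12},{"rotation":[0,0,66],"translation":[260,399,-80],"grip":12},{"rotation":[0,0,66],"translation":[260,399,-80],"grip":12},{"rotation":[0,0,66],"translation":[260,399,-80],"grip":12},{"rotation":[0,0,66],"translation":[260,399,-80],"grip":12},{"rotation":[0,0,66],"translation":[260,399,-80],"grip":12},{"rotation":[0,0,66],"translation":[260,399,-80],"grip":12},{"rotation":[0,0,66],"translation":[260,399,-80],"grip":12},{"rotation":[0,0,66],"translation":[260,399,-80],"grip":12},{"rotation":[0,0,66],"translation":[260,399,-80],"grip":12},{"rotation":[0,0,66],"translation":[260,399,-80],"grip":12},{"rotation":[0,0,66],"translation":[260,399,-80],"grip":12},{"rotation":[0,0,66],"translation":[260,399,-80],"grip":12},{"rotation":[0,0,66],"translation":[260,399,-80],"grip":12}]' 20
```

```text
time: 2.6
ee_pos: [0.4682, -0.1109, 0.1517]
tcp_rot: [180.0, 0.0, 88.2]
wrist_force: [1.0, -0.3, 0.7]
opening: 0.012
grasp_force: 0.0
```

```bash
python3 -m jog '[{"rotation":[0,0,0],"translation":[0,0,-30],"grip":12},{"rotation":[0,0,0],"translation":[0,0,-60],"grip":12},{"rotation":[0,0,0],"translation":[0,0,-85],"grip":12},{"rotation":[0,0,0],"translation":[0,0,-98],"grip":12},{"rotation":[0,0,0],"translation":[0,0,-106],"grip":12},{"rotation":[0,0,0],"translation":[0,0,-106],"grip":12},{"rotation":[0,0,0],"translation":[0,0,-106],"grip":12}]'
python3 - <<'E'
from h import *
im,d=imaging.camera("scene"); cv2.imwrite("pics/s1.png",cv2.resize(im[180:330,180:380,::-1],None,fx=4,fy=4,interpolation=cv2.INTER_CUBIC))
E
```

```text
time: 3.3
ee_pos: [0.469, -0.1103, 0.0464]
tcp_rot: [179.9, 0.0, 88.3]
wrist_force: [0.2, 0.2, 0.2]
opening: 0.0116
grasp_force: 0.0
```

View pics/s1.png

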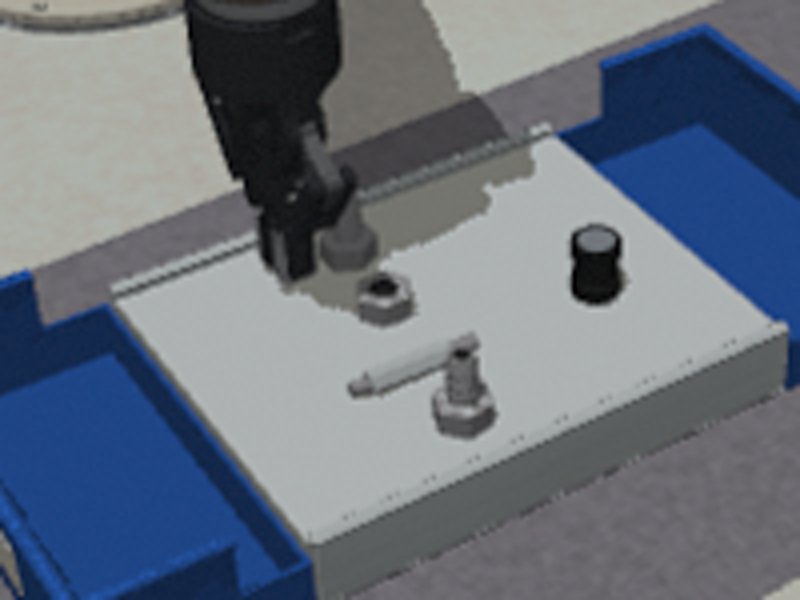

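The fingers stand right behind the near fitting (crop (345,240)), clear of the base. Pushing it left.

```bash
python3 -m jog '[{"rotation":[0,0,0],"translation":[0,4,0],"grip":12},{"rotation":[0,0,0],"translation":[0,10,0],"grip":12},{"rotation":[0,0,0],"translation":[0,17,0],"grip":12},{"rotation":[0,0,0],"translation":[1,24,0],"grip":12},{"rotation":[0,0,0],"translation":[1,32,0],"grip":12},{"rotation":[0,0,0],"translation":[1,40,0],"grip":12},{"rotation":[0,0,0],"translation":[2,48,0],"grip":12},{"rotation":[0,0,0],"translation":[2,56,0],"grip":12},{"rotation":[0,0,0],"translation":[2,64,0],"grip":12},{"rotation":[0,0,0],"translation":[2,72,0],"grip":12},{"rotation":[0,0,0],"translation":[3,80,0],"grip":12},{"rotation":[0,0,0],"translation":[3,88,0],"grip":12},{"rotation":[0,0,0],"translation":[3,96,0],"grip":12},{"rotation":[0,0,0],"translation":[3,102,0],"grip":12},{"rotation":[0,0,0],"translation":[3,106,0],"grip":12},{"rotation":[0,0,0],"translation":[3,108,0],"grip":12}]'
python3 - <<'E'
from h import *
im,d=imaging.camera("scene"); cv2.imwrite("pics/s2.png",cv2.resize(im[180:330,220:420,::-1],None,fx=4,fy=4,interpolation=cv2.INTER_CUBIC))
E
```

```text
time: 4.95
ee_pos: [0.4715, -0.0016, 0.0452]
tcp_rot: [-180.0, -0.0, 88.3]
wrist_force: [1.0, -1.7, 1.3]
opening: 0.0122
grasp_force: 0.7
```

View pics/s2.png

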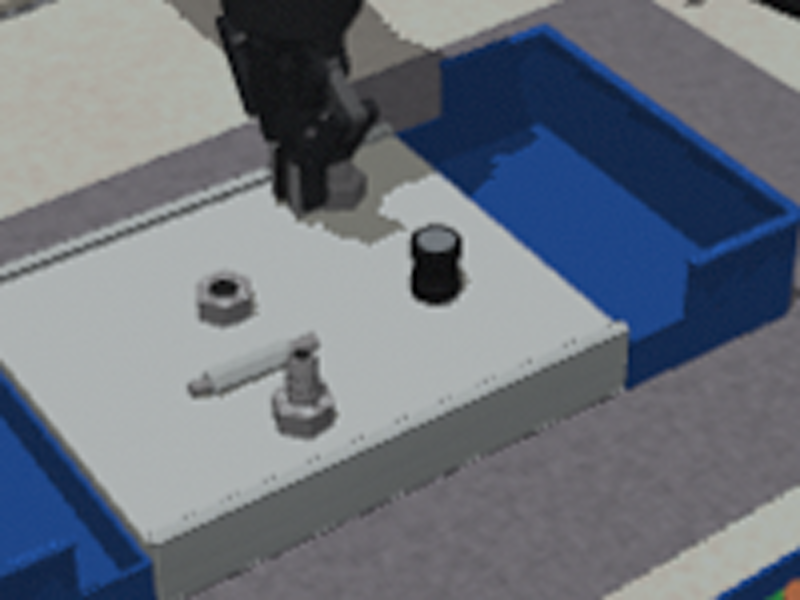

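The fitting (crop (345,185)) is still in front of the fingers, and nothing else has moved. I'll push it over the edge, then rise.

```bash
python3 -m jog '[{"rotation":[0,0,0],"translation":[0,5,0],"grip":12},{"rotation":[0,0,0],"translation":[0,12,0],"grip":12},{"rotation":[0,0,0],"translation":[1,20,0],"grip":12},{"rotation":[0,0,0],"translation":[1,28,0],"grip":12},{"rotation":[0,0,0],"translation":[1,36,0],"grip":12},{"rotation":[0,0,0],"translation":[1,44,0],"grip":12},{"rotation":[0,0,0],"translation":[2,52,0],"grip":12},{"rotation":[0,0,0],"translation":[2,60,0],"grip":12},{"rotation":[0,0,0],"translation":[2,68,0],"grip":12},{"rotation":[0,0,0],"translation":[2,76,0],"grip":12},{"rotation":[0,0,0],"translation":[3,84,0],"grip":12},{"rotation":[0,0,0],"translation":[3,92,0],"grip":12},{"rotation":[0,0,0],"translation":[3,94,0],"grip":12},{"rotation":[0,0,0],"translation":[3,94,0],"grip":12},{"rotation":[0,0,0],"translation":[3,80,10],"grip":12},{"rotation":[0,0,0],"translation":[3,60,40],"grip":12},{"rotation":[0,0,0],"translation":[3,50,80],"grip":12},{"rotation":[0,0,0],"translation":[3,40,105],"grip":12},{"rotation":[0,0,0],"translation":[3,40,105],"grip":12}]'
```

```text
time: 6.9
ee_pos: [0.4761, 0.0362, 0.1549]
tcp_rot: [179.6, -0.0, 88.2]
wrist_force: [0.4, 0.3, -0.2]
opening: 0.012
grasp_force: 0.0
```

```bash
python3 -m jog '[{"rotation":[0,0,0],"translation":[20,-40,0],"grip":12},{"rotation":[0,0,0],"translation":[43,-85,0],"grip":12},{"rotation":[0,0,0],"translation":[43,-85,0],"grip":12},{"rotation":[0,0,0],"translation":[43,-85,-30],"grip":12},{"rotation":[0,0,0],"translation":[43,-85,-60],"grip":12},{"rotation":[0,0,0],"translation":[43,-85,-85],"grip":12},{"rotation":[0,0,0],"translation":[43,-85,-100],"grip":12},{"rotation":[0,0,0],"translation":[43,-85,-109],"grip":12},{"rotation":[0,0,0],"translation":[43,-85,-109],"grip":12},{"rotation":[0,0,0],"translation":[43,-85,-109],"grip":12}]'
python3 - <<'E'
from h import *
im,d=imaging.camera("scene"); cv2.imwrite("pics/s3.png",cv2.resize(im[180:330,220:420,::-1],None,fx=4,fy=4,interpolation=cv2.INTER_CUBIC))
E
```

```text
time: 7.9
ee_pos: [0.5179, -0.047, 0.0421]
tcp_rot: [179.9, 0.0, 88.3]
wrist_force: [0.7, -0.4, 1.0]
opening: 0.0119
grasp_force: 0.0
```

View pics/s3.png

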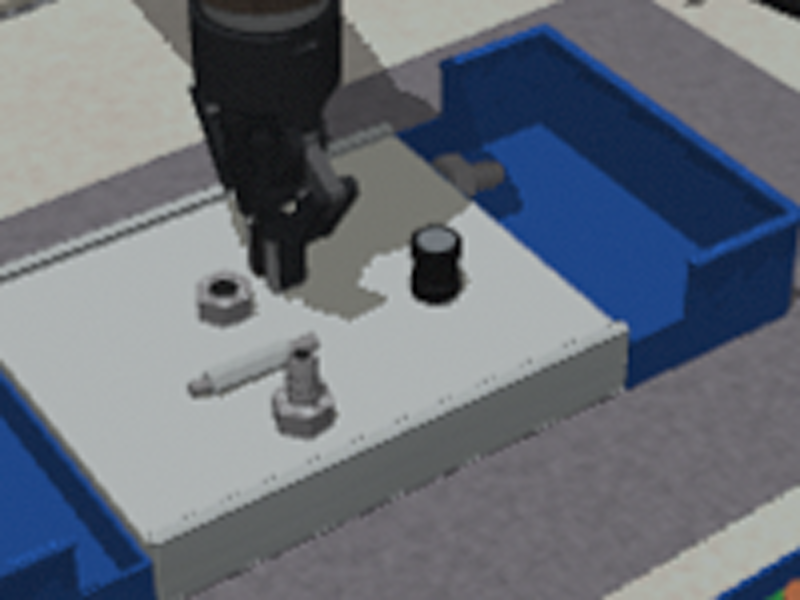

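The first fitting lies in the left bin (crop (465,175)), and the fingers are to the left of the base. I'll push the base right.

```bash
python3 -m jog '[{"rotation":[0,0,0],"translation":[0,-3,2],"grip":12},{"rotation":[0,0,0],"translation":[0,-9,2],"grip":12},{"rotation":[0,0,0],"translation":[0,-17,2],"grip":12},{"rotation":[0,0,0],"translation":[-1,-26,2],"grip":12},{"rotation":[0,0,0],"translation":[-1,-36,2],"grip":12},{"rotation":[0,0,0],"translation":[-1,-46,2],"grip":12},{"rotation":[0,0,0],"translation":[-2,-56,2],"grip":12},{"rotation":[0,0,0],"translation":[-2,-66,2],"grip":12},{"rotation":[0,0,0],"translation":[-2,-76,2],"grip":12},{"rotation":[0,0,0],"translation":[-3,-86,2],"grip":12},{"rotation":[0,0,0],"translation":[-3,-96,2],"grip":12},{"rotation":[0,0,0],"translation":[-3,-106,2],"grip":12},{"rotation":[0,0,0],"translation":[-4,-116,2],"grip":12},{"rotation":[0,0,0],"translation":[-4,-126,2],"grip":12},{"rotation":[0,0,0],"translation":[-4,-136,2],"grip":12},{"rotation":[0,0,0],"translation":[-4,-146,2],"grip":12},{"rotation":[0,0,0],"translation":[-5,-155,2],"grip":12},{"rotation":[0,0,0],"translation":[-5,-162,2],"grip":12},{"rotation":[0,0,0],"translation":[-5,-164,2],"grip":12},{"rotation":[0,0,0],"translation":[-5,-164,2],"grip":12}]'
python3 -m jog '[{"rotation":[0,0,0],"translation":[0,14,10],"grip":12},{"rotation":[0,0,0],"translation":[0,25,45],"grip":12},{"rotation":[0,0,0],"translation":[0,30,85],"grip":12},{"rotation":[0,0,0],"translation":[0,30,110],"grip":12},{"rotation":[0,0,0],"translation":[0,30,110],"grip":12}]'
python3 - <<'E'
from h import *
im,d=imaging.camera("top"); cv2.imwrite("pics/t4.png",cv2.resize(im[190:320,220:470,::-1],None,fx=3.2,fy=3.2,interpolation=cv2.INTER_CUBIC))
P=cloud("top",d)
w=np.zeros((480,640),bool); w[208:232,340:375]=1
b=w&(P[...,2]>.047)&(P[...,2]<.09)&(P[...,0]>.59)
p=P[b]; print(p.mean(0).round(3),p.min(0).round(3),p.max(0).round(3))
E
```

```text
time: 9.95
ee_pos: [0.5125, -0.2112, 0.0432]
tcp_rot: [-180.0, -0.0, 88.3]
wrist_force: [-0.6, 0.0, -0.1]
opening: 0.0118
grasp_force: 0.0
time: 10.45
ee_pos: [0.5142, -0.1801, 0.1583]
tcp_rot: [179.6, 0.1, 88.3]
wrist_force: [-0.4, -0.1, 0.0]
opening: 0.0117
grasp_force: 0.0
[ 0.612 -0.095  0.061] [ 0.592 -0.123  0.047] [ 0.645 -0.054  0.088]
```

View pics/t4.png

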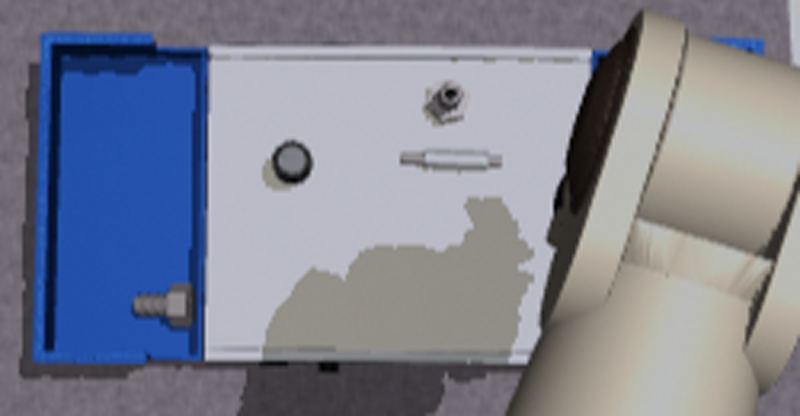

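The first fitting is in the left bin (crop (165,305)), and the loupe, gauge and far fitting haven't moved. For the far fitting I'll shut the fingers to stay clear of the loupe.

```bash
python3 -m jog '[{"rotation":[0,0,0],"translation":[40,20,0],"grip":0},{"rotation":[0,0,0],"translation":[80,38,0],"grip":0},{"rotation":[0,0,0],"translation":[102,45,0],"grip":0},{"rotation":[0,0,0],"translation":[102,45,0],"grip":0},{"rotation":[0,0,0],"translation":[102,45,-30],"grip":0},{"rotation":[0,0,0],"translation":[102,45,-60],"grip":0},{"rotation":[0,0,0],"translation":[102,45,-85],"grip":0},{"rotation":[0,0,0],"translation":[102,45,-102],"grip":0},{"rotation":[0,0,0],"translation":[102,45,-111],"grip":0},{"rotation":[0,0,0],"translation":[102,45,-111],"grip":0},{"rotation":[0,0,0],"translation":[102,45,-111],"grip":0}]'
python3 -m jog '[{"rotation":[0,0,0],"translation":[0,4,0],"grip":0},{"rotation":[0,0,0],"translation":[0,9,0],"grip":0},{"rotation":[0,0,0],"translation":[0,15,0],"grip":0},{"rotation":[0,0,0],"translation":[1,22,0],"grip":0},{"rotation":[0,0,0],"translation":[1,30,0],"grip":0},{"rotation":[0,0,0],"translation":[2,38,0],"grip":0},{"rotation":[0,0,0],"translation":[2,46,0],"grip":0},{"rotation":[0,0,0],"translation":[2,54,0],"grip":0},{"rotation":[0,0,0],"translation":[3,62,0],"grip":0},{"rotation":[0,0,0],"translation":[3,68,0],"grip":0},{"rotation":[0,0,0],"translation":[3,71,0],"grip":0},{"rotation":[0,0,0],"translation":[3,72,0],"grip":0}]'
python3 - <<'E'
from h import *
im,d=imaging.camera("scene"); cv2.imwrite("pics/s5.png",cv2.resize(im[180:330,200:400,::-1],None,fx=4,fy=4,interpolation=cv2.INTER_CUBIC))
E
```

```text
time: 11.6
ee_pos: [0.6142, -0.1359, 0.0426]
tcp_rot: [180.0, 0.0, 88.3]
wrist_force: [0.3, 0.9, 0.2]
opening: -0.0001
grasp_force: 0.0
time: 12.8
ee_pos: [0.6175, -0.0636, 0.0423]
tcp_rot: [-180.0, 0.0, 88.3]
wrist_force: [-0.2, -1.9, 2.9]
opening: 0.0002
grasp_force: 0.9
```

View pics/s5.png

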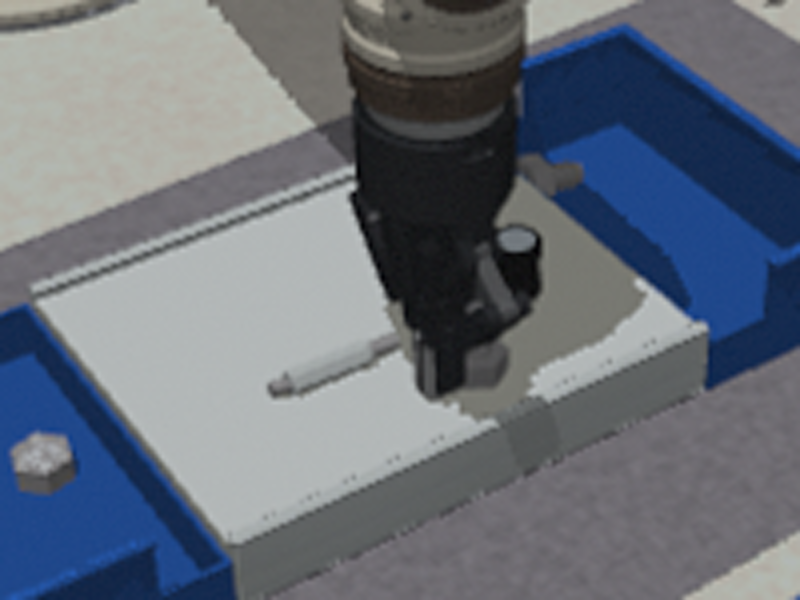

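The base is in the right bin (crop (42,462)), and the far fitting is in front of the fingers at (487,360). Before passing the loupe, I'll check how wide the gripper is at loupe height.

Run:
```python
from h import *
im,d=imaging.camera("scene"); P=cloud("scene",d)
for a in range(45,135,10):
    q=P[(P[...,2]>a/1e3)&(P[...,2]<a/1e3+.01)&(abs(P[...,0]-.6175)<.1)&(abs(P[...,1]+.05)<.1)&~((P[...,1]>-.005)&(P[...,0]<.6)&(P[...,2]<.082))&~((P[...,0]<.582)&(P[...,2]<.062))]
    if len(q): print(a,len(q),np.percentile(q,[2,98],axis=0)[:,:2].round(3).tolist())
```

```text
45 193 [[0.612, -0.135], [0.662, 0.036]]
55 63 [[0.605, -0.076], [0.632, -0.037]]
65 41 [[0.609, -0.076], [0.631, -0.06]]
75 28 [[0.592, -0.077], [0.631, -0.062]]
85 88 [[0.586, -0.079], [0.65, -0.056]]
95 83 [[0.579, -0.079], [0.657, -0.055]]
105 126 [[0.569, -0.082], [0.666, -0.057]]
115 119 [[0.564, -0.082], [0.675, -0.06]]
125 196 [[0.56, -0.083], [0.679, -0.056]]
```

```bash
python3 -m jog '[{"rotation":[0,0,0],"translation":[0,3,4],"grip":0},{"rotation":[0,0,0],"translation":[1,9,4],"grip":0},{"rotation":[0,0,0],"translation":[2,17,4],"grip":0},{"rotation":[0,0,0],"translation":[3,25,4],"grip":0},{"rotation":[0,0,0],"translation":[4,33,4],"grip":0},{"rotation":[0,0,0],"translation":[4,41,4],"grip":0},{"rotation":[0,0,0],"translation":[5,50,4],"grip":0},{"rotation":[0,0,0],"translation":[5,59,4],"grip":0},{"rotation":[0,0,0],"translation":[5,68,4],"grip":0},{"rotation":[0,0,0],"translation":[5,77,4],"grip":0},{"rotation":[0,0,0],"translation":[6,86,4],"grip":0},{"rotation":[0,0,0],"translation":[6,95,4],"grip":0},{"rotation":[0,0,0],"translation":[6,104,4],"grip":0},{"rotation":[0,0,0],"translation":[6,113,4],"grip":0},{"rotation":[0,0,0],"translation":[7,122,4],"grip":0},{"rotation":[0,0,0],"translation":[7,131,4],"grip":0},{"rotation":[0,0,0],"translation":[7,140,4],"grip":0},{"rotation":[0,0,0],"translation":[7,149,4],"grip":0},{"rotation":[0,0,0],"translation":[8,156,4],"grip":0},{"rotation":[0,0,0],"translation":[8,158,4],"grip":0}]'
python3 -m jog '[{"rotation":[0,0,0],"translation":[0,0,0],"grip":0},{"rotation":[0,0,0],"translation":[0,-4,20],"grip":0},{"rotation":[0,0,0],"translation":[0,-4,65],"grip":0},{"rotation":[0,0,0],"translation":[-40,-34,115],"grip":0},{"rotation":[0,0,0],"translation":[-80,-64,150],"grip":0},{"rotation":[0,0,0],"translation":[-130,-90,150],"grip":0},{"rotation":[0,0,0],"translation":[-180,-90,150],"grip":0},{"rotation":[0,0,0],"translation":[-230,-90,150],"grip":0},{"rotation":[0,0,0],"translation":[-230,-90,150],"grip":0},{"rotation":[0,0,0],"translation":[-230,-90,150],"grip":0}]'
python3 - <<'E'
from h import *
im,d=imaging.camera("scene"); cv2.imwrite("pics/s6.png",cv2.resize(im[160:360,130:430,::-1],None,fx=2.6,fy=2.6,interpolation=cv2.INTER_CUBIC))
E
```

```text
time: 14.9
ee_pos: [0.6255, 0.095, 0.0462]
tcp_rot: [-180.0, -0.0, 88.3]
wrist_force: [0.2, 0.2, 0.4]
opening: 0.0
grasp_force: 0.0
time: 15.9
ee_pos: [0.393, 0.0035, 0.1975]
tcp_rot: [179.9, 0.0, 88.2]
wrist_force: [2.1, 0.1, 0.2]
opening: -0.0002
grasp_force: 0.0
```

View pics/s6.png

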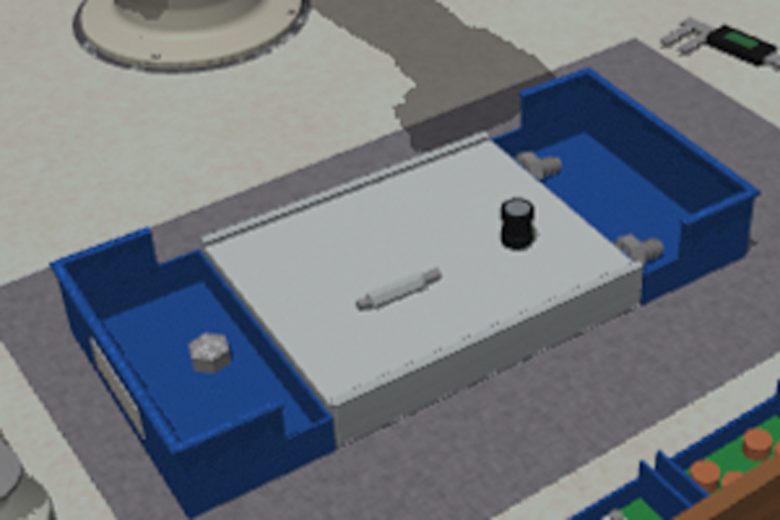

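Both fittings lie in the left bin (crop (540,165) and (640,248)) and the base is in the right bin at (210,350). The loupe and gauge are where they were, and the arm is clear.

```bash
python3 -c "
from workcell import bot; print(bot.job_done())"
```

```text
the job is handed in; nothing more can be done
None
```

The job is handed in: both complete fittings are in the left bin and the bare base is in the right bin, with the loupe and plug gauge where they were and the arm clear of everything; the hand-in call returned no verdict.

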